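Swap the broken housing cover and hold the new one over its screw holes

TASK

The cover lying on the open instrument housing has a snapped-off corner: take it off and drop it into the reject box. Then pick up the sound cover from the bench and hold it level about one centimetre above the housing, the right way round, so that each of its three holes lies over its threaded hole and I can start the screws; it must not touch the housing. Finish still holding it there, steady in the gripper.

Things in the scene. Friction and masses are not known exactly. Their poses are not given: they have to be found in the camera images.
- housing: Open-topped grey housing fixed to the bench, 85 mm along its x, 120 mm along its y, rim at 50 mm height. Origin: centre of underside, at bench height. Three bosses flush with the rim have threaded holes: two at the corners of its -y end, one mid +y end, so a cover fits one way only. Two brass sockets stick 10 mm out of its -x wall. At the start the broken cover lies loose on it, within 3 mm and 0.06 rad of square.
- broken_cover: Rejected cover, about 0.2 kg, bare aluminium, lying loose on the housing: flat plate 85 mm along x, 120 mm along y, 4 mm thick, its +x, -y corner (32 by 38 mm) snapped off with its hole; on its centre a finned heat sink to grip, solid, 24 mm along x, 60 mm along y, from 4 to 38 mm above the underside. Origin: centre of the full outline's underside.
- cover: Sound cover, about 0.22 kg, bare aluminium, lying flat on the bench: flat plate 85 mm along x, 120 mm along y, 4 mm thick, with three 11 mm holes, two at the -y corners, one mid +y end; on its centre a finned heat sink to grip, solid, 24 mm along x, 60 mm along y, from 4 to 38 mm above the underside. Origin: centre of its underside; z up. It fits the housing with its axes along the housing's axes.
- reject_box: Open-topped blue plastic box fixed to the bench, empty: outside 180 mm along its x, 200 mm along its y, 85 mm high; walls and floor 5 mm. Origin: centre of its underside.
- cover_hole0 (a point): Centre of a screw hole of the sound cover, on its underside, at x, y = (+30, -48) mm from the cover's origin; belongs over thread0.
- thread0 (a point): Mouth of a threaded hole of the housing, at x, y = (+30, -48) mm from the housing's origin, 50 mm above the bench.
- cover_hole1 (a point): Centre of a screw hole of the sound cover, on its underside, at x, y = (-30, -48) mm from the cover's origin; belongs over thread1.
- thread1 (a point): Mouth of a threaded hole of the housing, at x, y = (-30, -48) mm from the housing's origin, 50 mm above the bench.
- cover_hole2 (a point): Centre of a screw hole of the sound cover, on its underside, at x, y = (0, +48) mm from the cover's origin; belongs over thread2.
- thread2 (a point): Mouth of a threaded hole of the housing, at x, y = (0, +48) mm from the housing's origin, 50 mm above the bench.
There are look-alikes about, which are no part of the job. Leave any purple or red look-alike of the broken_cover alone.

How it is judged (in metres and radians):
On the way:
1. the broken cover lies in the reject box, let go and at rest (x of broken_cover in the frame of reject_box between -0.08 and 0.08 m and y of broken_cover in the frame of reject_box between -0.09 and 0.09 m and height (world z) of broken_cover below 0.06 m and linear speed of broken_cover below 0.03 m/s and contact force between the fingers and broken_cover below 0.1 N), for 0.2 s.
At the end, for the whole second after the job is handed in: The broken cover lies at rest in the reject box, let go. The sound cover is held by the fingers, steady and level (within 0.1 rad), touching no part of the housing, its underside 3 to 25 mm above the rim, and each of its three holes lies within 3.5 mm, seen from above, of its own threaded hole (all of step 1 and horizontal distance between cover_hole0 and thread0 below 0.0035 m and z of cover_hole0 in the frame of housing between 0.053 and 0.075 m and horizontal distance between cover_hole1 and thread1 below 0.0035 m and z of cover_hole1 in the frame of housing between 0.053 and 0.075 m and horizontal distance between cover_hole2 and thread2 below 0.0035 m and z of cover_hole2 in the frame of housing between 0.053 and 0.075 m and angle between cover's own z axis and vertical below 0.1 rad and linear speed of cover below 0.02 m/s and contact force between cover and housing below 0.1 N and contact force between the fingers and cover above 1 N); the arm keeps its last pose, push and grip.
It also fails if it takes over 69 s, if anything falls off the work surface, if the arm or the gripper's body presses on something with over 40 N, if the wrist force passes 120 N, or if a joint passes its speed limit or range.

ROBOT

A 6-joint arm with a two-finger parallel gripper is mounted at the origin on the work surface. World frame = base frame: x ahead of the robot, y to its left, z up, the work surface at z = 0. Lengths are in mm, angles in degrees, forces in N, time in s.
With the tool pointing down it reaches from about 300 to 850 mm from the base axis. Payload 4.2 kg.
Tool frame: the origin (TCP) lies on the centre line of the jaws, within the pads' length; the fingertips stand 14 mm ahead of it and the grasp point (between the pads) lies 5 mm behind it; z points along the fingers, y is the line along which they close (so a half turn about z gives the same grasp; the last joint's range is limited). The gripper opens to 91 mm and grips with 3 to 60 N. Pads are 32 mm wide; open, the fingers measure 118 mm over their backs; the gripper's body (76 mm by 178 mm) begins 60 mm behind the grasp point.
Start: joints at [63.255, 18.312, 89.639, -0, 72.044, -1.146], TCP at [248.451, 518.569, 227.976] pointing down, gripper open.
Joint ranges: [-177.97, 177.97], [-48.28, 115.42], [12.27, 149.76], [-77.06, 257.06], [2.81, 150.46], [-146.56, 146.56]. Speed limits (degrees/s): [147.25, 147.25, 180, 180, 180, 180].

INTERFACE

Orientations are given as [roll, pitch, yaw] about the fixed x, y, z axes, in that order (R = Rz(yaw) Ry(pitch) Rx(roll)).
In Python, from workcell import env gives the robot as it stands.
- The arm moves only by the tool arm_command, never from a script. Its argument "motion" is a list of rows, each an object with "offset": the shift along the tool's x, y, z in m, a list of three; "spin": the turn about the tool's z in rad. In form: [{"offset": [tx, ty, tz], "spin": spin}, ...]. A call has 1 to 5 rows; each row shifts and turns the commanded pose from where the row before left it, along the tool's axes as they then stand; what a row does not reach is not made up. A row lasts 1/8 s, in which the tool goes at most 62.5 mm and 10.7 degrees, less where a joint would pass 70% of its speed; a pose out of reach is approached as far as the arm can. A call with a gripper value outside its range is refused whole. "jaw" is the finger opening in m, from 0 to 0.0912, set as the call begins (left out, the last holds). The fingers move at their own pace and stop on an object; "newtons" is the grip in N (left out, the last holds). Time passes only in rows, so rows that do not move let the fingers close. It gives the time, the measured TCP pose, the force, the opening and the grip force at its end, in the units of the state.
- env.state(): the state, without advancing time (a new reading comes with each control period).
- env.grab_frame(name): name is "scene" or "top"; returns (picture, depth): 384x512x3 uint8, blue, green, red; 384x512 float32, mm along the optical axis (not along the pixel's ray), 0 where there is no reading.
- env.camera_model(name): a dict with "fx", "fy", "cx", "cy" (pixels), "eye" and "rotation" of the camera in the world. Camera axes: x right, y down, z forward; pixel columns grow to the right and rows downward; lengths in mm; the calibration is good to about 2 mm. A picture is of the moment at which its call begins. camera_model takes no time and is no camera call.
- env.job_done(): hands the job in; it is judged then, once.
Trained networks look in the newest picture that a camera, given by its name, has taken for a name from the list of things; names that differ only in an ending like _2 or _b are one class to them, and where a whole thing is asked for, a point or a joint stands for the part that bears it (a point fixed in the world has none). Each returns a list of dicts, best first, with "score" (0 to 1); they miss things now and then, are a little off and sometimes report something else, mostly with a low value. They report only what shows in the picture. A call takes as long as a camera call. They do not tell look-alikes from the thing itself.
- env.boxes_of(camera, target): "bbox" ([left, top, right, bottom] in pixels, round what is visible of it).
- env.pinpoint(camera, target): "location" ([column, row] in pixels: a listed point, or the origin of a listed thing).
The state is a dict: "time_s": time; "qpos": joint angles; "qvel": joint speeds; "effort": joint torques, N m; "ee_pos": TCP position; "ee_rot": TCP orientation; "force": force on the tool from outside, world axes, zero at the start; "torque": the same for the moment, N m; "gripper_width": finger opening in mm; "gripper_force": force on a finger pad.
Only numpy, scipy, OpenCV 4.12 (cv2) and the standard library are available. Lean on these libraries where they do the work, as an engineer would, in place of code of your own. Each camera call takes 0.05 s, during which the arm holds its last target. There are 200 camera calls.

## Working session

There is one attempt and no reset: what is moved stays moved. The work goes in short steps, Python scripts to look and compute and a tool call to move; the robot and the scene stay as the last step left them, time stands still between calls to the robot, and variables do not carry over. Pictures are saved under pics/ and viewed, at most 10 in all, crops included, and the job is handed in when it is done.

Besides the shell and the picture viewer there is one more tool, called as a command line: name --argument value ..., lists and objects as JSON in quotes. arm_command: Moves the arm, as the interface text tells. Its arguments: {"type":"object","properties":{"motion":{"type":"array"},"jaw":{"type":"number"},"newtons":{"type":"number"}},"required":["motion"]}

```bash
mkdir -p pics; cat > h.py <<'E'
import numpy as np, cv2
from workcell import env
def P(cam,uv,depth=None,z=None):
    m=env.camera_model(cam);R=np.array(m["rotation"]);e=np.array(m["eye"])
    r=R@np.array([(uv[0]-m["cx"])/m["fx"],(uv[1]-m["cy"])/m["fy"],1])
    return e+r*(depth if depth is not None else (z-e[2])/r[2])
def cloud(cam,d):
    m=env.camera_model(cam);R=np.array(m["rotation"]);e=np.array(m["eye"])
    v,u=np.mgrid[:384,:512]
    c=np.stack([(u-m["cx"])/m["fx"]*d,(v-m["cy"])/m["fy"]*d,d],-1)
    w=c@R.T+e; w[d==0]=np.nan
    return w
E
python3 - <<'E'
from h import *
for c in("top","scene"):
    im,d=env.grab_frame(c);np.savez(f"{c}0.npz",im=im,d=d)
    cv2.imwrite(f"pics/{c}0.png",cv2.resize(im,(800,600)))
    print(c,env.camera_model(c))
    for t in("housing","broken_cover","cover","reject_box"):
        print(t,[(np.round(x["bbox"]).astype(int).tolist(),round(x["score"],2)) for x in env.boxes_of(c,t)])
    if c=="top":
      for t in("housing","broken_cover","cover","reject_box","cover_hole0","cover_hole1","cover_hole2","thread0","thread1","thread2"):
        print(t,[(np.round(x["location"]).tolist(),round(x["score"],2)) for x in env.pinpoint(c,t)])
print(env.state())
E
```

```text
top {'fx': 370.0842646016455, 'fy': 370.0842646016455, 'cx': 258.7076059858904, 'cy': 186.39978250577738, 'eye': array([ 381.4237483 ,  -22.15146098, 1002.63074901]), 'rotation': array([-173.8059042 ,   -0.54825076,  -90.5284254 ])}
housing [([346, 171, 397, 210], 0.81)]
broken_cover [([331, 229, 380, 276], 0.91), ([349, 174, 395, 204], 0.56), ([163, 220, 208, 258], 0.56)]
cover [([105, 164, 152, 215], 0.89)]
reject_box [([199, 92, 286, 185], 0.76)]
housing [([367.0, 190.0], 0.56)]
broken_cover [([374.0, 189.0], 0.86), ([184.0, 236.0], 0.68)]
cover [([127.0, 188.0], 0.74)]
reject_box [([242.0, 140.0], 0.88)]
cover_hole0 [([127.0, 169.0], 0.84), ([142.0, 179.0], 0.75), ([115.0, 201.0], 0.67)]
cover_hole1 [([127.0, 169.0], 0.84), ([142.0, 179.0], 0.75), ([115.0, 201.0], 0.67)]
cover_hole2 [([127.0, 169.0], 0.84), ([142.0, 179.0], 0.75), ([115.0, 201.0], 0.67)]
thread0 [([392.0, 175.0], 0.85), ([393.0, 198.0], 0.71), ([356.0, 188.0], 0.62)]
thread1 [([392.0, 175.0], 0.85), ([393.0, 198.0], 0.71), ([356.0, 188.0], 0.62)]
thread2 [([392.0, 175.0], 0.85), ([393.0, 198.0], 0.71), ([356.0, 1
[... 472 characters left out ...]
[370, 191, 417, 238], 0.23)]
{'time_s': 1.0, 'qpos': array([ 6.32533655e+01,  1.83093115e+01,  8.96395806e+01, -2.36449936e-04,
        7.20440350e+01, -1.14628462e+00]), 'qvel': array([-0.03555221, -0.09718128,  0.09169267, -0.0002719 ,  0.06571555,
       -0.05922411]), 'effort': array([ 1.12004764e-04, -4.12358701e+01, -2.32233882e+01,  7.30452617e-02,
        3.75592243e-02, -4.29374424e-06]), 'ee_pos': array([248.45907077, 518.55594858, 227.99795717]), 'ee_rot': array([1.79992933e+02, 3.66393167e-04, 1.54399723e+02]), 'force': array([ 0.21444302, -0.61443062,  0.09841422]), 'torque': array([-0.02891622, -0.0033068 ,  0.04023868]), 'gripper_force': 0.0, 'gripper_width': 91.3942852176331}
```

View pics/top0.png

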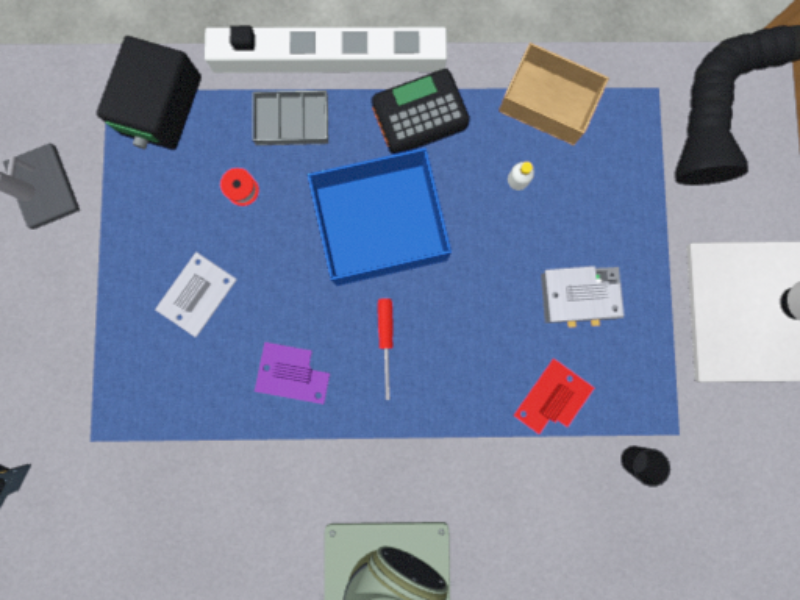

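View pics/scene0.png

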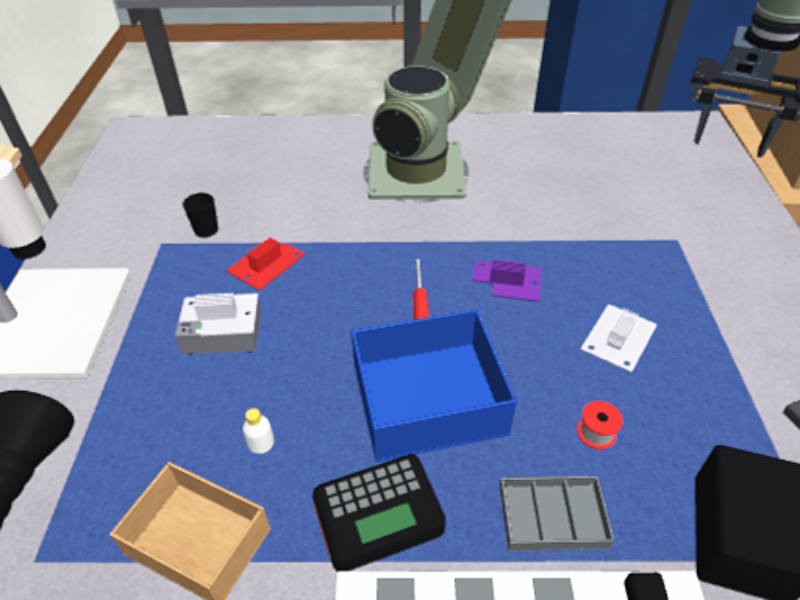

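The candidates for the broken cover are bare aluminium at top (373,188), red at (355,253) and purple at (186,238). Only the one on the housing is bare aluminium lying on the housing, so it's the one meant; red and purple are to be left alone. The sound cover is the white plate at (125,188), with hole pair (127,169)/(144,180) at its -y end and the single hole at (115,202). I'll confirm in a crop and measure.

```bash
sed -i 's/R=np.array(m\["rotation"\])/R=Rot.from_euler("xyz",m["rotation"],degrees=True).as_matrix()/; 1a from scipy.spatial.transform import Rotation as Rot' h.py
python3 - <<'E'
from h import *
im,d=(np.load("top0.npz")[k] for k in("im","d"))
a=cv2.resize(im[155:225,335:410],(400,373),interpolation=cv2.INTER_CUBIC);b=cv2.resize(im[155:225,90:165],(400,373),interpolation=cv2.INTER_CUBIC)
cv2.imwrite("pics/crop.png",np.hstack([a,b]))
w=cloud("top",d)
def rect(mask,name):
    n,l,s,_=cv2.connectedComponentsWithStats(mask.astype(np.uint8));k=1+s[1:,4].argmax()
    p=w[l==k][:,:2].astype(np.float32);r=cv2.minAreaRect(p);print(name,np.round(r[0],1),np.round(r[1],1),round(r[2],1),"z",np.round(np.nanpercentile(w[l==k][:,2],[5,50,95]),1),len(p))
def roi(x0,x1,y0,y1):
    m=np.zeros((384,512),bool);m[y0:y1,x0:x1]=1;return m
z=np.nan_to_num(w[...,2],nan=-99);br=im.min(-1)>130
H=roi(335,410,155,225);C=roi(90,165,155,225)
rect(H&(z>75)&(z<110),"bsink");rect(C&(z>25)&(z<60),"csink")
rect(H&(z>42),"bplate/housing");rect(C&(im[...,2]>110),"cplate")
rect(roi(180,305,80,190)&(z>70)&(z<110),"box")
for t,uvs,zz in(("thr",[(392,175),(393,198),(356,188)],54),("chole",[(127,169),(144,180),(115,202)],4)):
    for q in uvs:print(t,np.round(P("top",q,z=zz),1))
E
```

```text
bsink [ 480.1 -328.6] [24.  61.3] 4.1 z [76.5 87.5 90.5] 174
csink [488.1 328.9] [25.6 59.6] 55.2 z [27.3 36.8 41. ] 258
bplate/housing [ 479.3 -329.4] [ 87.  123.8] 2.6 z [49.2 54.4 88.1] 1504
cplate [nan nan] [0. 0.] 0.0 z [ 0.9  5.1 38.6] 1491
box [609.6   9.3] [181.1 200.3] 12.7 z [72.6 84.3 87.7] 825
thr [ 511.2 -378.5   54. ]
thr [ 451.4 -378.2   54. ]
thr [ 478.1 -283.5   54. ]
chole [540.2 325.    4. ]
chole [509.7 278.1   4. ]
chole [450.6 354.5   4. ]
```

View pics/crop.png

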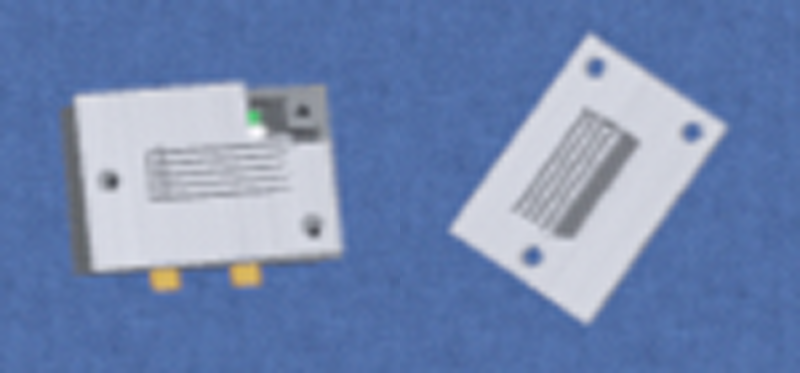

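The crop confirms both: on the left, the broken aluminium cover on the housing with its +x,-y corner missing (px ≈(390,175)); on the right, the intact cover with three holes. I'll start by turning the tool.

arm_command --motion '[{"offset":[0,0,0],"spin":0.175},{"offset":[0,0,0],"spin":0.175},{"offset":[0,0,0],"spin":0.175},{"offset":[0,0,0],"spin":0.175},{"offset":[0,0,0],"spin":0.175}]' --jaw 0.06 --newtons 30

```text
time_s: 1.62
ee_pos: [248.4, 518.6, 228.0]
ee_rot: [180.0, -0.0, 103.9]
force: [-0.6, -0.1, -0.2]
gripper_width: 59.9
gripper_force: 0.0
```

arm_command --motion '[{"offset":[0,0,0],"spin":0.175}]'

```text
time_s: 1.75
ee_pos: [248.4, 518.6, 228.0]
ee_rot: [180.0, -0.0, 93.9]
force: [-0.6, 1.2, 0.5]
gripper_width: 60.1
gripper_force: 0.0
```

```bash
cat >> h.py <<'E'
def go(x,y,z,yaw):
    s=env.state();p=np.array(s["ee_pos"]);R=Rot.from_euler("xyz",s["ee_rot"],degrees=True).as_matrix()
    o=R.T@(np.array([x,y,z])-p);sp=-(yaw-s["ee_rot"][2]+180)%360-180
    sp=-((yaw-s["ee_rot"][2]+180)%360-180)
    print("t",round(s["time_s"],2),"pos",np.round(p,1),np.round(s["ee_rot"],2),"offset mm",np.round(o,1),"spin rad",round(np.radians(sp),4),"rows",round(np.linalg.norm(o)/55,1))
E
python3 -c "
from h import *
go(480,-329,150,94.1)"
```

```text
t 1.75 pos [248.4 518.6 228. ] [ 1.800e+02 -1.000e-02  9.391e+01] offset mm [-861.4  173.2   77.9] spin rad -0.0033 rows 16.0
```

arm_command --motion '[{"offset":[-0.05,0.01,0],"spin":0},{"offset":[-0.05,0.01,0],"spin":0},{"offset":[-0.05,0.01,0],"spin":0},{"offset":[-0.05,0.01,0],"spin":0},{"offset":[-0.05,0.01,0],"spin":0}]'

```text
time_s: 2.38
ee_pos: [317.1, 271.5, 228.2]
ee_rot: [179.9, -0.0, 94.3]
force: [1.2, 0.4, 0.8]
gripper_width: 60.2
gripper_force: 0.0
```

arm_command --motion '[{"offset":[-0.05,0.01,0],"spin":0},{"offset":[-0.05,0.01,0],"spin":0},{"offset":[-0.05,0.01,0],"spin":0},{"offset":[-0.05,0.01,0],"spin":0},{"offset":[-0.05,0.01,0],"spin":0}]'

```text
time_s: 3.0
ee_pos: [385.5, 25.7, 228.3]
ee_rot: [179.9, -0.0, 94.2]
force: [0.8, 0.3, -0.8]
gripper_width: 60.0
gripper_force: 0.0
```

arm_command --motion '[{"offset":[-0.05,0.01,0],"spin":0},{"offset":[-0.05,0.01,0],"spin":0},{"offset":[-0.05,0.01,0],"spin":0},{"offset":[-0.05,0.01,0],"spin":0},{"offset":[-0.05,0.01,0],"spin":0}]'

```text
time_s: 3.62
ee_pos: [453.8, -220.1, 228.1]
ee_rot: [180.0, 0.0, 94.2]
force: [0.1, 0.2, 0.3]
gripper_width: 59.9
gripper_force: 0.0
```

```bash
python3 -c "
from h import *
go(480,-329,73,94.1)"
```

```text
t 3.62 pos [ 453.8 -220.1  228.1] [179.96   0.    94.21] offset mm [-110.5   18.   155.1] spin rad 0.0019 rows 3.5
```

arm_command --motion '[{"offset":[-0.055,0.009,0],"spin":0},{"offset":[-0.0555,0.009,0],"spin":0},{"offset":[0,0,0.05],"spin":0},{"offset":[0,0,0.05],"spin":0},{"offset":[0,0,0],"spin":0}]'

```text
time_s: 4.25
ee_pos: [477.3, -325.7, 124.4]
ee_rot: [-179.6, -0.3, 94.2]
force: [0.7, -0.6, 0.7]
gripper_width: 59.7
gripper_force: 0.0
```

```bash
python3 -c "
from h import *
go(480,-329,73,94.1)"
```

```text
t 4.25 pos [ 477.3 -325.7  124.4] [-179.6    -0.34   94.22] offset mm [-3.8  2.8 51.4] spin rad 0.0021 rows 0.9
```

arm_command --motion '[{"offset":[0,0,0.03],"spin":0},{"offset":[0,0,0],"spin":0},{"offset":[0,0,0],"spin":0}]'

```text
time_s: 4.62
ee_pos: [480.8, -327.9, 100.2]
ee_rot: [179.8, 0.1, 94.3]
force: [0.9, 0.2, -0.0]
gripper_width: 60.0
gripper_force: 0.0
```

```bash
python3 -c "
from h import *
go(480,-329,73,94.1)"
```

```text
t 4.62 pos [ 480.8 -327.9  100.2] [1.7983e+02 1.3000e-01 9.4250e+01] offset mm [-1.  -1.  27.2] spin rad 0.0027 rows 0.5
```

arm_command --motion '[{"offset":[0,-0.001,0.015],"spin":0},{"offset":[0,0,0.012],"spin":0},{"offset":[0,0,0],"spin":0}]'

```text
time_s: 5.0
ee_pos: [477.8, -326.6, 69.6]
ee_rot: [-179.9, -0.1, 94.2]
force: [0.4, 0.4, -0.3]
gripper_width: 60.0
gripper_force: 0.0
```

arm_command --motion '[{"offset":[0,0,0],"spin":0},{"offset":[0,0,0],"spin":0},{"offset":[0,0,0],"spin":0},{"offset":[0,0,0],"spin":0},{"offset":[0,0,0],"spin":0}]' --jaw 0 --newtons 30

```text
time_s: 5.62
ee_pos: [478.9, -327.3, 71.1]
ee_rot: [180.0, 0.0, 94.2]
force: [0.8, 0.2, 0.8]
gripper_width: 24.0
gripper_force: 30.0
```

arm_command --motion '[{"offset":[0,0,-0.01],"spin":0},{"offset":[0,0,-0.03],"spin":0},{"offset":[0,0,-0.04],"spin":0},{"offset":[0,0,-0.04],"spin":0},{"offset":[0,0,0],"spin":0}]'

```text
time_s: 6.25
ee_pos: [480.1, -328.3, 194.5]
ee_rot: [179.7, 0.3, 94.2]
force: [0.8, 0.7, -3.0]
gripper_width: 23.6
gripper_force: 30.0
```

```bash
python3 -c "
from h import *
go(609.6,9.3,195,102.7)"
```

```text
t 6.25 pos [ 480.1 -328.3  194.5] [179.67   0.27  94.24] offset mm [327.1 154.1  -1.2] spin rad -0.1476 rows 6.6
```

arm_command --motion '[{"offset":[0.02,0.01,0],"spin":0},{"offset":[0.035,0.0165,0],"spin":0},{"offset":[0.045,0.021,0],"spin":0},{"offset":[0.045,0.021,0],"spin":0},{"offset":[0.045,0.021,0],"spin":0}]'

```text
time_s: 6.88
ee_pos: [553.1, -129.5, 189.1]
ee_rot: [-179.8, -0.1, 94.2]
force: [-0.0, 0.3, -3.2]
gripper_width: 23.9
gripper_force: 30.0
```

arm_command --motion '[{"offset":[0.045,0.021,0],"spin":0},{"offset":[0.045,0.021,0],"spin":0},{"offset":[0.035,0.0165,0],"spin":0},{"offset":[0.012,0.006,0],"spin":-0.074},{"offset":[0,0,0],"spin":-0.074}]'

```text
time_s: 7.5
ee_pos: [607.2, 11.7, 188.7]
ee_rot: [-179.8, -0.1, 103.0]
force: [-0.2, 0.3, -3.8]
gripper_width: 23.8
gripper_force: 30.0
```

```bash
python3 -c "
from h import *
go(609.6,9.3,50,102.7)
im,d=env.grab_frame('top');cv2.imwrite('pics/top1.png',cv2.resize(im[60:260,120:420],(750,500),interpolation=cv2.INTER_CUBIC));np.savez('top1.npz',im=im,d=d)"
```

```text
t 7.5 pos [607.2  11.7 188.7] [-1.7978e+02 -6.0000e-02  1.0298e+02] offset mm [ -3.    2.3 138.7] spin rad 0.0049 rows 2.5
```

View pics/top1.png

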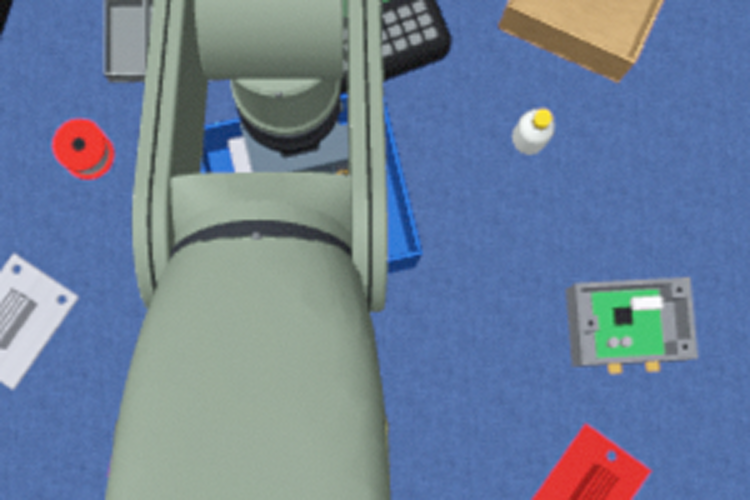

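The housing is now clear; its threads show at crop (677,288), (685,346) and (590,323). The broken cover hangs over the box at (240,155). I'll lower it and release.

arm_command --motion '[{"offset":[-0.001,0.001,0.04],"spin":0},{"offset":[0,0,0.045],"spin":0},{"offset":[0,0,0.045],"spin":0},{"offset":[0,0,0.018],"spin":0},{"offset":[0,0,0],"spin":0}]'

```text
time_s: 8.18
ee_pos: [606.9, 9.3, 40.2]
ee_rot: [-179.6, -0.1, 102.7]
force: [-0.3, 0.1, -1.7]
gripper_width: 23.7
gripper_force: 30.0
```

arm_command --motion '[{"offset":[0,0,0],"spin":0},{"offset":[0,0,0],"spin":0}]'

```text
time_s: 8.43
ee_pos: [610.0, 9.5, 44.1]
ee_rot: [179.9, 0.0, 102.7]
force: [0.5, -0.3, -2.5]
gripper_width: 24.0
gripper_force: 30.0
```

arm_command --motion '[{"offset":[0,0,0],"spin":0},{"offset":[0,0,0],"spin":0},{"offset":[0,0,0],"spin":0},{"offset":[0,0,0],"spin":0}]' --jaw 0.06

```text
time_s: 8.93
ee_pos: [609.3, 9.5, 43.1]
ee_rot: [180.0, 0.0, 102.7]
force: [0.2, 0.2, -0.3]
gripper_width: 59.0
gripper_force: 0.0
```

arm_command --motion '[{"offset":[0,0,-0.02],"spin":0},{"offset":[0,0,-0.04],"spin":0},{"offset":[0,0,-0.05],"spin":0},{"offset":[0,0,-0.05],"spin":0},{"offset":[0,0,0],"spin":0}]'

```text
time_s: 9.55
ee_pos: [611.7, 9.5, 207.8]
ee_rot: [179.4, 0.1, 102.7]
force: [-0.2, -0.2, -0.1]
gripper_width: 59.9
gripper_force: 0.0
```

```bash
python3 - <<'E'
from h import *
# sound cover by hole/plate fit
D=np.load("top0.npz");im,d=D["im"],D["d"];w=cloud("top",d)
m=np.zeros((384,512),np.uint8);m[155:225,90:165]=(im[155:225,90:165,2]>110)
c=max(cv2.findContours(m,0,1)[0],key=cv2.contourArea)[:,0]
r=cv2.minAreaRect(np.array([P("top",q,z=4)[:2] for q in c],np.float32));print("cplate",r)
go(488.3,328.5,150,144.9)
E
```

```text
cplate ((488.71240234375, 329.14910888671875), (89.4386978149414, 123.26861572265625), 55.945682525634766)
t 9.55 pos [611.7   9.5 207.8] [1.7944e+02 1.2000e-01 1.0272e+02] offset mm [338.5 -50.7  56.6] spin rad -0.7362 rows 6.3
```

arm_command --motion '[{"offset":[0.05,-0.0075,0],"spin":0},{"offset":[0.05,-0.0075,0],"spin":0},{"offset":[0.05,-0.0075,0],"spin":0},{"offset":[0.05,-0.0075,0],"spin":0},{"offset":[0.05,-0.0075,0],"spin":0}]'

```text
time_s: 10.18
ee_pos: [516.2, 246.3, 201.6]
ee_rot: [-179.9, 0.0, 102.7]
force: [0.0, -1.0, 1.0]
gripper_width: 60.4
gripper_force: 0.0
```

arm_command --motion '[{"offset":[0.05,-0.0075,0],"spin":0},{"offset":[0.0385,-0.0055,0],"spin":0},{"offset":[0,0,0],"spin":-0.147},{"offset":[0,0,0],"spin":-0.148},{"offset":[0,0,0],"spin":-0.148}]'

```text
time_s: 10.8
ee_pos: [484.6, 328.4, 201.4]
ee_rot: [-179.8, -0.0, 128.4]
force: [0.6, -0.1, -0.5]
gripper_width: 59.6
gripper_force: 0.0
```

arm_command --motion '[{"offset":[0,0,0.05],"spin":-0.147},{"offset":[0,0,0.05],"spin":-0.148},{"offset":[0,0,0],"spin":0},{"offset":[0,0,0],"spin":0},{"offset":[0,0,0],"spin":0}]'

```text
time_s: 11.42
ee_pos: [486.7, 329.4, 105.1]
ee_rot: [179.8, 0.1, 144.9]
force: [-0.3, -0.5, -0.7]
gripper_width: 60.0
gripper_force: 0.0
```

```bash
python3 - <<'E'
from h import *
go(488.3,329,22,145)
im,d=env.grab_frame('top');np.savez('top2.npz',im=im,d=d)
s,d=env.grab_frame('scene');np.savez('scene2.npz',im=s,d=d)
a=cv2.resize(im[70:220,180:420],(800,500),interpolation=cv2.INTER_CUBIC);cv2.imwrite('pics/two.png',a)
E
```

```text
t 11.43 pos [486.7 329.4 105.1] [1.7977e+02 9.0000e-02 1.4494e+02] offset mm [-1.4  0.2 83.2] spin rad -0.0011 rows 1.5
```

View pics/two.png

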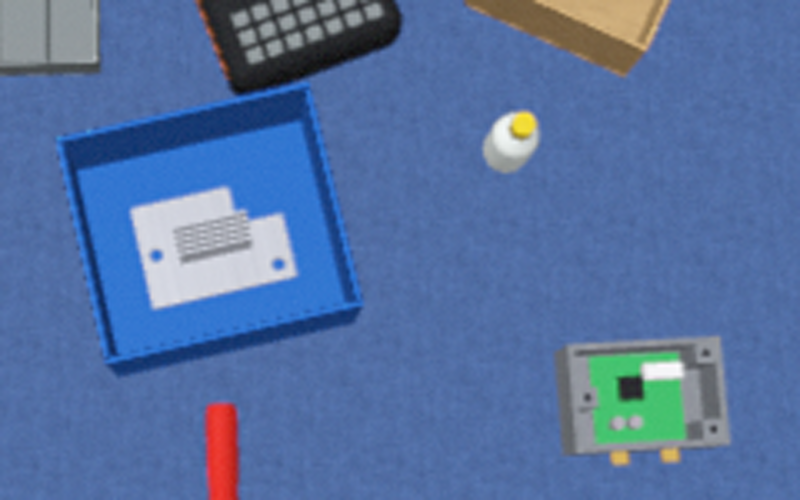

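The broken cover lies flat in the box at crop (215,250), and the housing threads show at (706,352), (713,429) and (588,398). Next I'll grasp the sound cover.

arm_command --motion '[{"offset":[-0.001,0,0.03],"spin":0},{"offset":[0,0,0.03],"spin":0},{"offset":[0,0,0.013],"spin":0},{"offset":[0,0,0.008],"spin":0},{"offset":[0,0,0],"spin":0}]'

```text
time_s: 12.15
ee_pos: [486.5, 328.2, 22.3]
ee_rot: [180.0, 0.0, 145.0]
force: [0.9, -0.5, 0.1]
gripper_width: 60.0
gripper_force: 0.0
```

arm_command --motion '[{"offset":[0,0,0],"spin":0},{"offset":[0,0,0],"spin":0},{"offset":[0,0,0],"spin":0},{"offset":[0,0,0],"spin":0},{"offset":[0,0,0],"spin":0}]' --jaw 0 --newtons 40

```text
time_s: 12.78
ee_pos: [486.6, 328.3, 22.2]
ee_rot: [179.9, 0.0, 145.0]
force: [0.2, 0.9, 1.3]
gripper_width: 23.9
gripper_force: 40.0
```

```bash
python3 - <<'E'
from h import *
# housing from depth + net threads in top2
D=np.load("top2.npz");im,d=D["im"],D["d"];w=cloud("top",d)
p=[]
for q in((391.8,175.6),(393.9,198.7),(356.4,189.4)):
    r=P("top",q,z=50);p.append(r[:2]);print(np.round(r,1))
m=np.zeros((384,512),bool);m[155:225,335:410]=1
m&=np.nan_to_num(w[...,2])>40
q=w[m];print(cv2.minAreaRect(q[:,:2].astype(np.float32)))
for t in("top","scene"):
    env.grab_frame(t)
    for n in("housing","thread0"):print(t,n,[(np.round(x["location"],1).tolist(),round(x["score"],2)) for x in env.pinpoint(t,n)])
go(488,329,150,145)
E
```

```text
[ 510.2 -379.4   50. ]
[ 449.8 -382.    50. ]
[ 474.8 -285.5   50. ]
((478.3473815917969, -331.2588195800781), (85.17591094970703, 122.10879516601562), 2.6556928157806396)
top housing [([368.0, 189.2], 0.98)]
top thread0 [([388.4, 179.5], 0.95)]
scene housing [([142.4, 210.9], 0.61)]
scene thread0 [([123.0, 189.7], 0.74), ([116.4, 212.6], 0.66), ([157.1, 199.4], 0.64)]
t 13.07 pos [486.6 328.3  22.2] [1.7995e+02 1.0000e-02 1.4500e+02] offset mm [  -0.8    1.5 -127.8] spin rad -0.0 rows 2.3
```

arm_command --motion '[{"offset":[0,0,-0.01],"spin":0},{"offset":[0,0,-0.03],"spin":0},{"offset":[0,0,-0.04],"spin":0},{"offset":[0,0,-0.05],"spin":0},{"offset":[0,0,-0.04],"spin":0.152}]'

```text
time_s: 13.7
ee_pos: [485.8, 327.7, 193.8]
ee_rot: [-180.0, 0.0, 136.1]
force: [1.1, 0.9, -2.5]
gripper_width: 23.6
gripper_force: 40.0
```

arm_command --motion '[{"offset":[0,0,0],"spin":0.152},{"offset":[0,0,0],"spin":0.152},{"offset":[0,0,0],"spin":0.152},{"offset":[0,0,0],"spin":0.152},{"offset":[0,0,0],"spin":0.151}]'

```text
time_s: 14.32
ee_pos: [485.4, 327.4, 191.6]
ee_rot: [-179.9, 0.1, 92.5]
force: [-0.2, -0.5, -2.7]
gripper_width: 23.7
gripper_force: 40.0
```

```bash
python3 -c "
from h import *
go(478,-331,150,92.8)"
```

```text
t 14.32 pos [485.4 327.4 191.6] [-1.799e+02  7.000e-02  9.253e+01] offset mm [-657.4  -36.4   42.4] spin rad -0.0047 rows 12.0
```

arm_command --motion '[{"offset":[-0.02,-0.002,0],"spin":0},{"offset":[-0.04,-0.002,0],"spin":0},{"offset":[-0.05,-0.002,0],"spin":0},{"offset":[-0.05,-0.003,0],"spin":0},{"offset":[-0.05,-0.003,0],"spin":0}]'

```text
time_s: 14.95
ee_pos: [483.3, 115.0, 191.9]
ee_rot: [-179.9, 0.0, 92.9]
force: [0.9, -0.4, -1.7]
gripper_width: 23.7
gripper_force: 40.0
```

arm_command --motion '[{"offset":[-0.05,-0.003,0],"spin":0},{"offset":[-0.05,-0.003,0],"spin":0},{"offset":[-0.05,-0.003,0],"spin":0},{"offset":[-0.05,-0.003,0],"spin":0},{"offset":[-0.05,-0.003,0],"spin":0}]'

```text
time_s: 15.58
ee_pos: [480.1, -134.9, 192.0]
ee_rot: [-179.9, -0.0, 92.9]
force: [1.7, -0.5, -2.3]
gripper_width: 24.3
gripper_force: 40.0
```

arm_command --motion '[{"offset":[-0.05,-0.003,0],"spin":0},{"offset":[-0.05,-0.003,0],"spin":0},{"offset":[-0.05,-0.002,0],"spin":0},{"offset":[-0.035,-0.002,0],"spin":0},{"offset":[-0.012,0,0],"spin":0}]'

```text
time_s: 16.2
ee_pos: [479.8, -331.9, 191.5]
ee_rot: [-179.9, -0.0, 92.7]
force: [-0.2, -0.2, -2.2]
gripper_width: 24.2
gripper_force: 40.0
```

arm_command --motion '[{"offset":[0,0,0.04],"spin":0},{"offset":[0,0,0.02],"spin":0},{"offset":[0,0,0],"spin":0},{"offset":[0,0,0],"spin":0},{"offset":[0,0,0],"spin":0}]'

```text
time_s: 16.82
ee_pos: [482.0, -330.2, 133.3]
ee_rot: [179.9, 0.1, 92.8]
force: [-0.1, -0.0, -1.6]
gripper_width: 23.9
gripper_force: 40.0
```

```bash
python3 - <<'E'
from h import *
go(478,-331,82,92.8)
o=[]
for t in("top","scene"):
    im,d=env.grab_frame(t);np.savez(t+"3.npz",im=im,d=d)
    o.append(cv2.resize(im[140:240,330:430] if t=="top" else im[150:250,90:190],(400,400),interpolation=cv2.INTER_CUBIC))
    print([(np.round(x["location"],1).tolist(),round(x["score"],2)) for x in env.pinpoint(t,"cover_hole0")])
cv2.imwrite("pics/three.png",np.hstack(o))
E
```

```text
t 16.82 pos [ 482.  -330.2  133.3] [1.7989e+02 8.0000e-02 9.2840e+01] offset mm [-0.5 -4.2 51.3] spin rad 0.0008 rows 0.9
[([361.1, 184.8], 0.64)]
[([117.0, 177.0], 0.92), ([155.6, 184.0], 0.92), ([108.2, 196.1], 0.9)]
```

View pics/three.png

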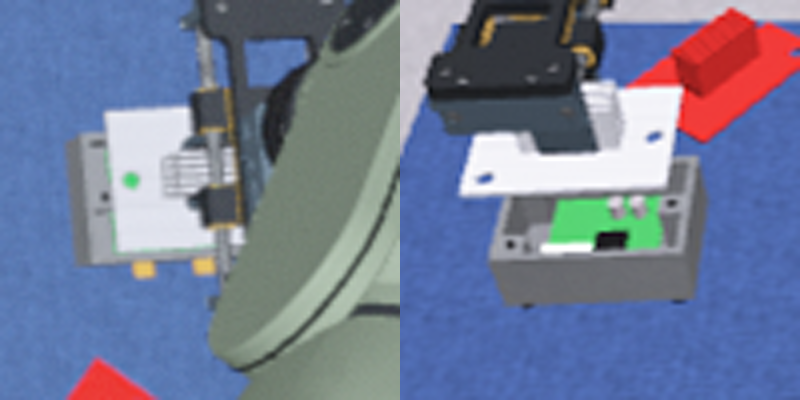

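Left (top): the cover hangs above the housing, with its +y hole at crop (131,180). Right (scene): holes at (485,178) and (655,137); the thread bosses are visible below, at (510,243) and (672,203). The orientation is right, so I'll measure the offset from the calibration.

```bash
cat >> h.py <<'E'
TH=np.array([(30,-48),(-30,-48),(0,48)],float)
def fit(pts):  # best order + rigid fit of TH to pts -> centre, yaw, residual
    import itertools
    best=None
    for o in itertools.permutations(range(3)):
        q=np.array(pts)[list(o)];c=q.mean(0);a=TH-TH.mean(0);b=q-c
        th=np.arctan2((a[:,0]*b[:,1]-a[:,1]*b[:,0]).sum(),(a*b).sum());R=np.array([[np.cos(th),-np.sin(th)],[np.sin(th),np.cos(th)]])
        e=np.linalg.norm(b-a@R.T,axis=1).max()
        if best is None or e<best[2]:best=(c-R@TH.mean(0),np.degrees(th),e)
    return [np.round(x,2) for x in best]
def px(cam,n,k):
    L=[]
    for _ in range(k):
        env.grab_frame(cam);L+=[[x["location"] for x in env.pinpoint(cam,n)[:3]]]
    L=[l for l in L if len(l)==3]
    ref=np.array(L[0]);return np.median([[l[np.argmin(np.linalg.norm(np.array(l)-r,axis=1))] for r in ref] for l in L],0),len(L)
E
python3 - <<'E'
from h import *
w=lambda uvs,z,c="scene":[P(c,q,z=z)[:2] for q in uvs]
print("housing scene",fit(w([(123.0,189.7),(116.4,212.6),(157.1,199.4)],50)))
print("housing top",fit(w([(391.8,175.6),(393.9,198.7),(356.4,189.4)],50,"top")))
h,n=px("scene","cover_hole0",4);z=env.state()["ee_pos"][2]-22.2
print(h,n,"cover scene",fit(w(h,z)),fit(w(h,z+4)),z);go(478,-331,84,92.8)
E
```

```text
housing scene [array([ 472.72, -334.78]), np.float64(2.14), np.float64(10.22)]
housing top [array([ 477.46, -332.98]), np.float64(2.96), np.float64(0.54)]
[[109.7  192.05]
 [153.5  186.25]
 [116.95 178.85]] 4 cover scene [array([ 481.22, -333.44]), np.float64(-3.46), np.float64(7.64)] [array([ 485.28, -331.61]), np.float64(-3.46), np.float64(7.8)] 109.6519897120737
t 17.43 pos [ 481.5 -330.   131.9] [-1.800e+02 -1.000e-02  9.281e+01] offset mm [-0.8 -3.5 47.9] spin rad 0.0001 rows 0.9
```

```bash
python3 - <<'E'
from h import *
for i in range(5):
    s=env.state();print(np.round(s["time_s"],2),np.round(s["ee_pos"],1),np.round(s["ee_rot"],2));ims=env.grab_frame("top")
def blob(im,uv,r=4):
    g=cv2.resize(im[...,2],None,fx=8,fy=8,interpolation=cv2.INTER_CUBIC).astype(float)
    for _ in range(5):
        u,v=(np.array(uv)+.5)*8;a=g[int(v-r*8):int(v+r*8),int(u-r*8):int(u+r*8)]
        wgt=np.clip(np.percentile(a,60)-25-a,0,None);yy,xx=np.mgrid[:a.shape[0],:a.shape[1]]
        uv=[(int(u-r*8)+(wgt*xx).sum()/wgt.sum())/8-.5+.0625,(int(v-r*8)+(wgt*yy).sum()/wgt.sum())/8-.5+.0625]
    return np.array(uv)
t2=np.load("top2.npz")["im"];s2=np.load("scene2.npz")["im"];s3,_=env.grab_frame("scene");t0=np.load("top0.npz")["im"]
T=[blob(t2,q,2.5) for q in((391.8,175.6),(393.9,198.7),(356.4,189.4))]
print(np.round(T,2),"H top",fit([P("top",q,z=50)[:2] for q in T]))
C=[blob(t0,q,3) for q in((127,169),(144,180),(115,202))]
print(np.round(C,2),"C0 top",fit([P("top",q,z=2)[:2] for q in C]))
S=[blob(s3,q,3) for q in((111.2,194.5),(153.7,184.2))];z=env.state()["ee_pos"][2]-22.2
for q in S:print("held hole scene",np.round(q,1),np.round(P("scene",q,z=z+2),1))
a=cv2.resize(s2[170:240,100:180],(800,700)[0:1]*1+(600,) if 0 else (640,560),interpolation=cv2.INTER_CUBIC);cv2.imwrite("pics/hs.png",a)
E
```

```text
17.42 [ 481.5 -330.   131.9] [-1.800e+02 -1.000e-02  9.281e+01]
17.48 [ 481.5 -330.   131.9] [-1.800e+02 -1.000e-02  9.281e+01]
17.52 [ 481.5 -330.   131.8] [-1.800e+02 -1.000e-02  9.281e+01]
17.58 [ 481.5 -330.   131.9] [-1.800e+02 -1.000e-02  9.281e+01]
17.62 [ 481.5 -330.   131.9] [ 1.800e+02 -1.000e-02  9.281e+01]
[[391.32 175.43]
 [393.63 198.26]
 [355.8  188.78]] H top [array([ 478.61, -331.86]), np.float64(2.71), np.float64(0.29)]
[[126.22 167.19]
 [144.29 179.34]
 [114.38 202.64]] C0 top [array([488.89, 329.92]), np.float64(55.88), np.float64(0.15)]
held hole scene [111.1 194.4] [ 511.8 -379.4  111.7]
held hole scene [153.2 183.9] [ 477.1 -284.9  111.7]
```

View pics/hs.png

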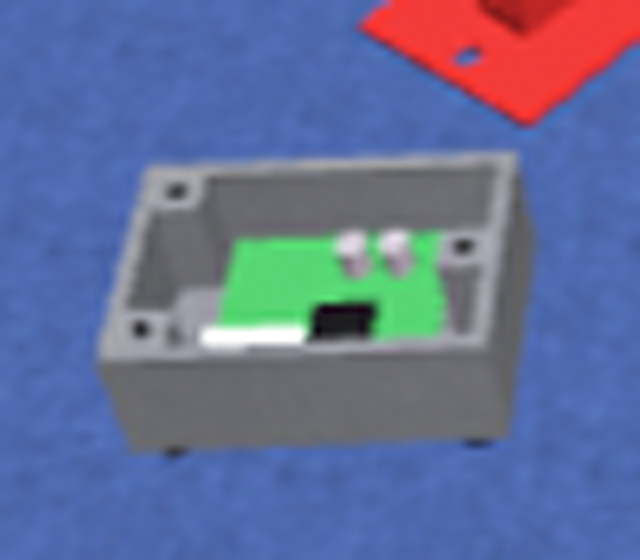

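The crop shows the bare housing with thread mouths at (177,190), (140,328) and (463,246). I'll fit both in the same camera so that calibration bias cancels.

```bash
cat >> h.py <<'E'
def blob(im,uv,r=4):
    g=cv2.resize(im[...,2],None,fx=8,fy=8,interpolation=cv2.INTER_CUBIC).astype(float)
    for _ in range(5):
        u,v=(np.array(uv)+.5)*8;a=g[int(v-r*8):int(v+r*8),int(u-r*8):int(u+r*8)]
        wgt=np.clip(np.percentile(a,60)-25-a,0,None);yy,xx=np.mgrid[:a.shape[0],:a.shape[1]]
        uv=[(int(u-r*8)+(wgt*xx).sum()/wgt.sum())/8-.5+.0625,(int(v-r*8)+(wgt*yy).sum()/wgt.sum())/8-.5+.0625]
    return np.array(uv)
E
python3 - <<'E'
from h import *
s2=np.load("scene2.npz")["im"];s0=np.load("scene0.npz")["im"]
q0=[np.array(p)/8+(99.56,169.56) for p in((177,190),(140,328),(463,246))]
for r in(1.8,2.2):
    T=[blob(s2,q,r) for q in q0];W=[P("scene",q,z=50)[:2] for q in T];print(np.round(T,2),np.round(W,1).tolist(),fit(W))
print("by eye",fit([P("scene",q,z=50)[:2] for q in q0]))
for t in "top","scene":
    im,_=env.grab_frame(t)
    if t=="top":
        q=blob(im,(362.2,184.6),2);print("top held +y hole (green seen?)",im[184:187,360:365].tolist()[0])
E
```

```text
[[121.63 193.47]
 [117.12 210.7 ]
 [157.45 200.32]] [[448.4, -383.6], [508.4, -381.2], [473.8, -286.2]] [array([ 476.12, -334.36]), np.float64(2.67), np.float64(0.28)]
[[121.62 193.46]
 [117.12 210.7 ]
 [157.44 200.3 ]] [[448.4, -383.6], [508.4, -381.2], [473.7, -286.2]] [array([ 476.1 , -334.37]), np.float64(2.69), np.float64(0.27)]
by eye [array([ 475.85, -334.45]), np.float64(2.37), np.float64(0.29)]
top held +y hole (green seen?) [[203, 208, 188], [148, 206, 119], [124, 208, 79], [136, 209, 102], [193, 201, 179]]
```

arm_command --motion '[{"offset":[-0.002,-0.003,0.02],"spin":0},{"offset":[0,0,0.017],"spin":0},{"offset":[0,0,0],"spin":0},{"offset":[0,0,0],"spin":0},{"offset":[0,0,0],"spin":0}]'

```text
time_s: 18.45
ee_pos: [479.1, -332.5, 95.8]
ee_rot: [179.9, 0.1, 92.8]
force: [0.9, -0.0, -2.9]
gripper_width: 23.8
gripper_force: 40.0
```

arm_command --motion '[{"offset":[0.001,-0.001,0.006],"spin":0},{"offset":[0,0,0.005],"spin":0},{"offset":[0,0,0],"spin":0},{"offset":[0,0,0],"spin":0},{"offset":[0,0,0],"spin":0}]'

```text
time_s: 19.08
ee_pos: [477.6, -331.3, 84.1]
ee_rot: [180.0, 0.0, 92.8]
force: [-0.5, 0.0, -2.8]
gripper_width: 23.9
gripper_force: 40.0
```

arm_command --motion '[{"offset":[0,0,0],"spin":0},{"offset":[0,0,0],"spin":0},{"offset":[0,0,0],"spin":0},{"offset":[0,0,0],"spin":0},{"offset":[0,0,0],"spin":0}]'

```text
time_s: 19.7
ee_pos: [477.5, -331.2, 83.9]
ee_rot: [180.0, -0.0, 92.8]
force: [0.1, -0.1, -2.5]
gripper_width: 23.9
gripper_force: 40.0
```

```bash
python3 - <<'E'
from h import *
o=[]
for t in("scene","top"):
    im,d=env.grab_frame(t);np.savez(t+"4.npz",im=im,d=d)
    o.append(cv2.resize(im[165:235,100:180] if t=="scene" else im[155:225,335:415],(400,350),interpolation=cv2.INTER_CUBIC))
cv2.imwrite("pics/four.png",np.hstack(o))
z=env.state()["ee_pos"][2]-22.2;im=np.load("scene4.npz")["im"]
def uv(x,y,zz,cam="scene"):
    m=env.camera_model(cam);R=Rot.from_euler("xyz",m["rotation"],degrees=True).as_matrix();c=R.T@(np.array([x,y,zz])-m["eye"]);return np.array([m["fx"]*c[0]/c[2]+m["cx"],m["fy"]*c[1]/c[2]+m["cy"]])
W=[]
for g in((508.4,-381.2),(473.8,-286.2)):
    q=blob(im,uv(*g,z+2),3);w=P("scene",q,z=z+2);W.append(w);print(np.round(q,2),np.round(w,1),"minus thread",np.round(w[:2]-g,1))
go(478,-331.5,84,92.7)
E
```

```text
[116.21 206.73] [ 507.5 -380.2   63.7] minus thread [-0.9  1. ]
[156.7 196.3] [ 472.7 -285.8   63.7] minus thread [-1.1  0.4]
t 19.8 pos [ 477.5 -331.2   83.9] [ 1.800e+02 -1.000e-02  9.281e+01] offset mm [-0.4  0.5 -0.1] spin rad 0.0019 rows 0.0
```

View pics/four.png

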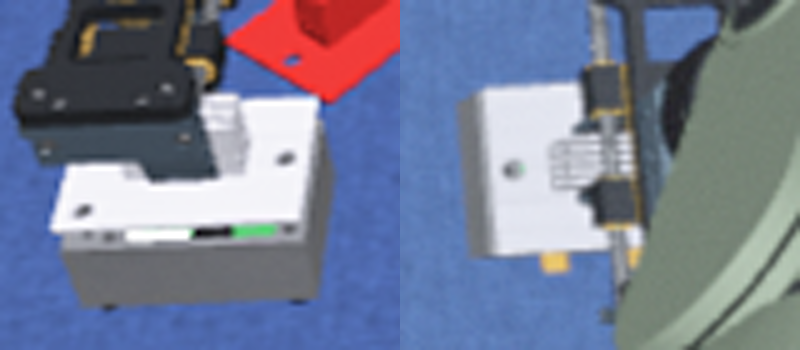

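Scene (left): holes at (83,210) and (285,158), with a clear gap below the plate. Top (right): the +y hole is at (513,169). I'll cross-check x with the plate's edges in the top view.

```bash
python3 - <<'E'
from h import *
def edges(im,c0,c1,z,thr,r0=160,r1=216):
    out=[]
    for c in range(c0,c1,2):
        g=im[r0:r1,c].astype(float).min(-1) if thr is None else im[r0:r1,c,2].astype(float)
        k=np.where(g>thr)[0];a,b=k[0],k[-1]
        sa=a-(g[a]-thr)/(g[a]-g[a-1]);sb=b+(g[b]-thr)/(g[b]-g[b+1])
        out.append((P("top",(c,r0+sa),z=z)[:2],P("top",(c,r0+sb),z=z)[:2]))
    return np.array(out)
cov=edges(np.load("top4.npz")["im"],356,369,65.7,150)
hou=edges(np.load("top2.npz")["im"],355,362,50,95)
for n,e in(("cover",cov),("housing",hou)):
    m=e.mean(1);y=m[:,1];x=m[:,0]+np.tan(np.radians(2.75))*(y+331.5)
    print(n,"width",np.round(np.mean(e[:,0,0]-e[:,1,0]),1),"axis x at y=-331.5:",np.round(x.mean(),2),np.round(x.std(),2))
q=blob(np.load("top4.npz")["im"],(357.4,188.8),3);print(q,np.round(P("top",q,z=63.7),1),"thread2",np.round(P("top",(355.8,188.78),z=50),1))
E
```

```text
cover width 91.6 axis x at y=-331.5: 475.73 2.48
housing width 88.2 axis x at y=-331.5: 478.54 0.2
[356.84802418 188.55743106] [ 475.6 -283.    63.7] thread2 [ 476.5 -284.    50. ]
```

Both cameras agree that the cover sits about -1 mm in x and +0.8 mm in y from true. I'll correct by that.

arm_command --motion '[{"offset":[-0.001,0.001,0],"spin":0},{"offset":[0,0,0],"spin":0},{"offset":[0,0,0],"spin":0},{"offset":[0,0,0],"spin":0},{"offset":[0,0,0],"spin":0}]'

```text
time_s: 20.42
ee_pos: [478.6, -332.1, 83.9]
ee_rot: [180.0, -0.0, 92.8]
force: [0.3, 0.1, -2.9]
gripper_width: 23.9
gripper_force: 40.0
```

arm_command --motion '[{"offset":[0,0,0],"spin":0},{"offset":[0,0,0],"spin":0},{"offset":[0,0,0],"spin":0},{"offset":[0,0,0],"spin":0}]'

```text
time_s: 20.92
ee_pos: [478.6, -332.1, 83.9]
ee_rot: [180.0, -0.0, 92.8]
force: [0.4, -0.0, -2.9]
gripper_width: 23.5
gripper_force: 40.0
```

```bash
python3 - <<'E'
from h import *
go(478.5,-332,84,92.7)
im,_=env.grab_frame("scene");z=env.state()["ee_pos"][2]-22.2
for g,u in(((508.4,-381.2),(116.4,207)),((473.8,-286.2),(156.6,196.8))):
    q=blob(im,u,3);print(np.round(P("scene",q,z=z+2)[:2]-g,1))
im,_=env.grab_frame("top");q=blob(im,(356.9,188.4),3);print("top",np.round(P("top",q,z=z+2)[:2]-P("top",(355.8,188.78),z=50)[:2],1))
w=cv2.minAreaRect
e=[]
for c in range(355,361):
    g=im[160:216,c].astype(float).min(-1);k=np.where(g>165)[0];e.append((P("top",(c,160+k[0]-.5),z=66)[0],P("top",(c,160+k[-1]+.5),z=66)[0]))
print("top-view edges x at y~-290",np.round(np.mean(e,0),1))
E
```

```text
t 20.93 pos [ 478.6 -332.1   83.9] [ 1.800e+02 -1.000e-02  9.281e+01] offset mm [ 0.1 -0.1 -0.1] spin rad 0.0019 rows 0.0
[-0.1  0.2]
[ 0.1 -0.9]
top [-0.  -0.7]
top-view edges x at y~-290 [519.3 432.6]
```

```bash
python3 -c "
from h import *
print(env.job_done())"
```

```text
the job is handed in; nothing more can be done
None
```

The broken cover lies in the reject box, and the sound cover is held level about 12 mm above the housing rim. The camera fits put its holes within about 1 mm of the threads, though one of the three (hole 1) was behind the gripper and is inferred from the other two. The job is handed in at about 21 s of the 69 s, but the call returned no verdict.

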